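# Close a cookbook row with its second bookend

### The arm

A 6-joint arm with a two-finger parallel gripper is mounted at the origin on a cart in front of the work surface, level with it; the furniture and walls round the work are solid. World frame = base frame: x ahead of the robot, y to its left, z up, the work surface at z = 0. Lengths are in m, angles in rad, forces in N, time in s.
With the tool pointing down it reaches from about 0.35 to 0.925 m from the base axis. Payload 6.4 kg.
Tool frame: the origin (TCP) lies at the very end of the fingers, on their centre line; the grasp point (between the pads) lies 19 mm behind it; z points along the fingers, y is the line along which they close (so a half turn about z gives the same grasp; the last joint's range is limited). The gripper opens to 85 mm and grips with 20 to 120 N. Pads are 22 mm wide; open, the fingers measure 114 mm over their backs; the gripper's body (76 mm by 85 mm) begins 54 mm behind the grasp point. The pads swing forward as they close: fully open they stand 13 mm farther back than shut.
Start: joints at [-1.492, 0.245, 1.558, -0, 1.339, -0.174], TCP at [0.163, -0.629, 0.199] pointing down, gripper open.
Joint ranges: [-3.13, 3.13], [-1.02, 2.26], [0.13, 2.54], [-0.95, 4.09], [0.21, 2.88], [-2.74, 2.74]. Speed limits (rad/s): [2.57, 2.57, 3.14, 3.14, 3.14, 3.14].

### API

Orientations are given as a unit quaternion [x, y, z, w].
In Python, from bench import r, optics gives the robot as it stands.
- The arm moves only by the tool arm_command, never from a script. Its argument "plan" is a list that holds one entry, the list of rows, each a list of 7 numbers: the shift along the world's x, y, z in mm, then the turn, a rotation vector about the world's x, y, z in rad, then the opening, from -1 (shut) to 1 (fully open), so that 0 is half open. A call has 1 to 10 rows; each row is the pose to reach, as a shift and turn from the pose commanded when the call began; what a row does not reach only later rows make up. A row lasts 1/12 s, in which the tool goes at most 41.7 mm and 7.16 degrees, less where a joint would pass 70% of its speed; a pose out of reach is approached as far as the arm can. A call with a gripper value outside its range is refused whole. The fingers move at their own pace and stop on an object; "newtons" is the grip in N (left out, the last holds). Time passes only in rows, so rows that repeat a pose let the fingers close. It gives the time, the measured TCP pose, the force, the opening and the grip force at its end, in the units of the state.
- r.get_state(): the state, without advancing time (a new reading comes with each control period).
- optics.get_image(name): name is "scene" or "side" or "wrist"; returns a dict with "frame" (480x640x3 uint8, red, green, blue), "fx", "fy", "cx", "cy" (pixels), "dist_coeffs" ([k1, k2, p1, p2, k3] as OpenCV has them; the pictures are not rectified), "R" (3x3) and "t" (3): a world point X has camera coordinates R X + t. Camera axes: x right, y down, z forward; pixel columns grow to the right and rows downward; lengths in m; the calibration is good to about 2 mm. A picture is of the moment at which its call begins. There is no depth.
- r.close_job(): hands the job in; it is judged then, once.
The state is a dict: "t": time; "joints": joint angles; "joint_vel": joint speeds; "effort": joint torques, N m; "tcp_pos": TCP position; "orientation": TCP orientation; "ft_force": force on the tool from outside, world axes, zero at the start; "ft_torque": the same for the moment, N m; "grip_width": finger opening in m; "finger_force": force on a finger pad.
Only numpy, scipy, OpenCV 4.12 (cv2) and the standard library are available. Lean on these libraries where they do the work, as an engineer would, in place of code of your own. Each camera call takes 0.05 s, during which the arm holds its last target. There are 200 camera calls.

### The job

The row of cookbooks has lost its left bookend, and the thick recipe file beside it is too wide to grasp. Tip the file back on its far bottom edge until it leans against the row by itself, slide the flat plate of the loose bookend under the file's raised near edge, then push the bookend home until the file stands upright on the plate, snug between the row and the bookend's block. Leave the mug, the pepper mill and the timer where they are.

Things in the scene. Friction and masses are not known exactly. Their poses are not given: they have to be found in the camera images.
- book_row: Three upright hardback cookbooks with a bookend at their right end, heavy and immovable. Origin: on the worktop at the middle of the row's open left end, a flat book cover 140 mm wide (x) and 160 mm high. +y points out of that cover, along the row's line towards the recipe file; spines at -x; z up. The row runs 147 mm to -y, its other books up to 172 mm high.
- recipe_file: Closed dark-blue recipe file, a rigid loose box with a brass label frame on its -x side, standing upright 85 to 100 mm clear of the row. 140 mm (x) by 88 mm thick (y) by 200 mm high (z), 0.45 to 0.85 kg, centre of mass near its middle. Origin: centre of its underside; -y faces the row. A push high on its +y face tips it about its bottom -y edge, past balance at 24 degrees.
- file_near_edge (a point): Middle of the recipe file's bottom +y edge; axes as the file's. With the file leaning on the top edge of the row's end book (at 27 to 33 degrees) this edge is about 45 mm above the worktop. Pushed towards the row there by the block (up to 20 N), the file slides in at its foot, passes its balance and comes back upright.
- bookend_mid (a point): Loose bookend standing on its plate: oak block 100 (x) by 45 (y) by 88 mm high, 3 to 91 mm above the worktop, on a dark steel plate 3 mm thick, 96 mm wide, flat on the worktop and reaching 62 mm from the block's -y face. Point: centre of the block, 47 mm above the plate's underside. z up, -y from block to the plate's free end. 0.42 kg. Graspable only across the 45 mm.
- pepper_mill: Pepper mill, 49 mm diameter, 164 mm high, bystander. Origin: centre of its underside.
- timer: Red round kitchen timer, 62 mm diameter, 57 mm high, bystander. Origin: centre of its underside.
- mug: Purple-grey mug with handle, 86 by 125 by 96 mm high, bystander. Origin: centre of its underside.

How it is judged:
By the outcome, as a careful person would: the job done as asked, in the order asked, and still so for the second after the job is handed in, with the robot touching nothing.
It also fails if it takes over 64 s, if anything falls off the work surface, if the arm or the gripper's body presses on something with over 40 N, if the wrist force passes 120 N, or if a joint passes its speed limit or range.

## Working session

There is one attempt and no reset: what is moved stays moved. The work goes in short steps, Python scripts to look and compute and a tool call to move; the robot and the scene stay as the last step left them, time stands still between calls to the robot, and variables do not carry over. Pictures are saved under pics/ and viewed, at most 10 in all, crops included, and the job is handed in when it is done.

Besides the shell and the picture viewer there is one more tool, called after "Request:" as name([rows], argument=value, ...), one row to a line, values as JSON. arm_command: Moves the arm, as the interface text tells. Its arguments: {"type":"object","properties":{"plan":{"type":"array","items":{"type":"array","items":{"type":"array","items":{"type":"number"}}}},"newtons":{"type":"number"}},"required":["plan"]}

```bash
mkdir -p pics; ls; python3 - <<'E'
from bench import r, optics
import cv2, numpy as np
ims=[]
for n in ["scene","side"]:
    d=optics.get_image(n); cv2.imwrite(f"pics/{n}0.png",d["frame"][:,:,::-1])
    np.savez(f"pics/{n}0.npz",**{k:v for k,v in d.items()})
    print(n,d["fx"],d["cx"],d["dist_coeffs"],(-np.array(d["R"]).T@d["t"]).round(3),np.array(d["R"]).round(2).tolist())
E
```

```text
pics
scene 530.1427847911943 324.1613613129337 [0.02782224 0.         0.         0.         0.        ] [ 1.231 -0.188  0.564] [[0.35, 0.94, 0.0], [0.56, -0.21, -0.8], [-0.75, 0.28, -0.6]]
side 439.8607695967118 320.2455837757675 [-0.0761189  0.         0.         0.         0.       ] [0.069 0.612 0.457] [[-0.71, -0.71, 0.01], [-0.34, 0.33, -0.88], [0.62, -0.62, -0.47]]
```

View pics/scene0.png

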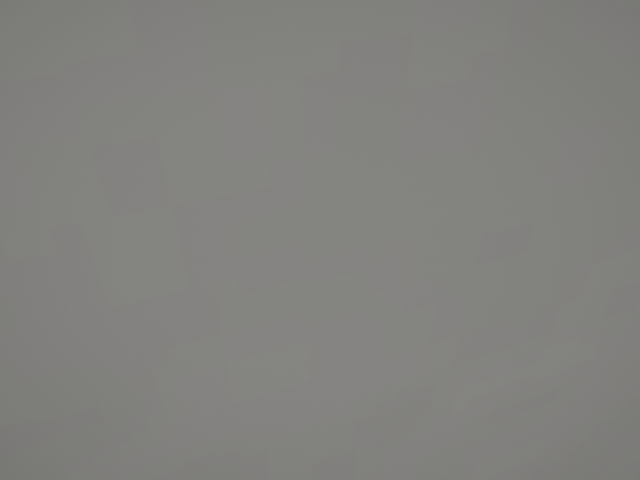

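View pics/side0.png

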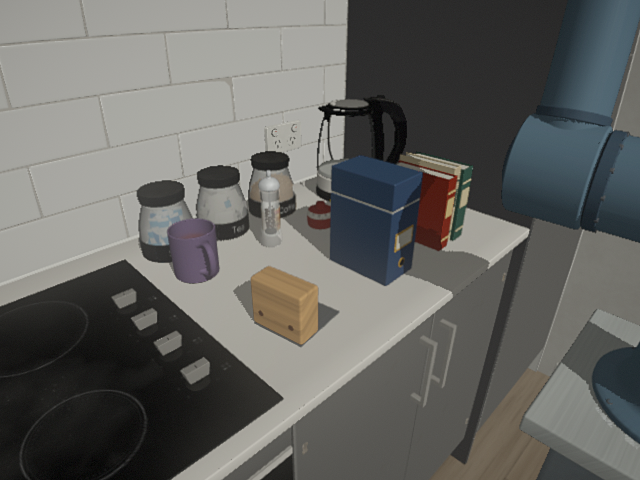

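The scene camera sees only a flat grey wall, so it's blocked. The side view shows the bookend (250–318, 267–343), the file (330–422, 157–283), the row behind it (402–472), and the mug, mill and timer to the left. I'll zoom in for corners.

```bash
python3 - <<'E'
from bench import r, optics
import cv2
f=cv2.imread("pics/side0.png")[150:350,235:480]
cv2.imwrite("pics/c0.png",cv2.convertScaleAbs(cv2.resize(f,None,fx=3,fy=3,interpolation=cv2.INTER_CUBIC),alpha=1.5,beta=10))
d=optics.get_image("wrist"); cv2.imwrite("pics/w0.png",d["frame"][:,:,::-1])
E
```

```text
(no output)
```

View pics/c0.png

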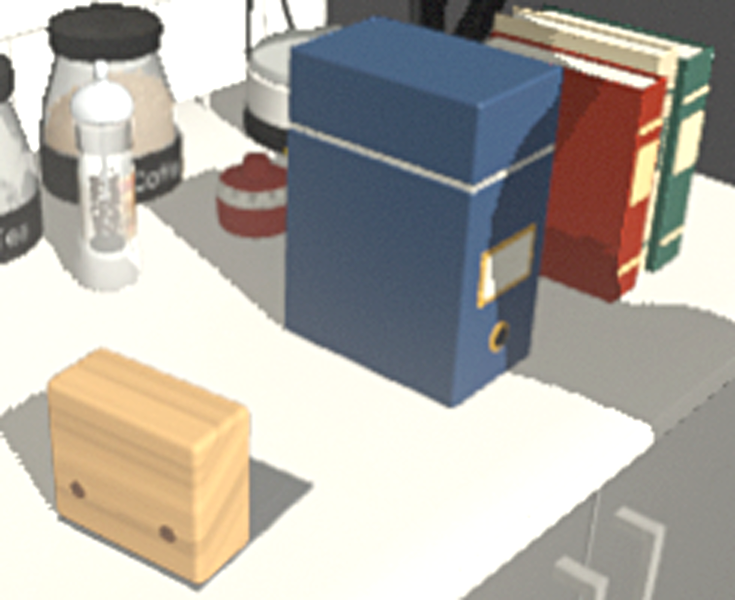

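View pics/w0.png

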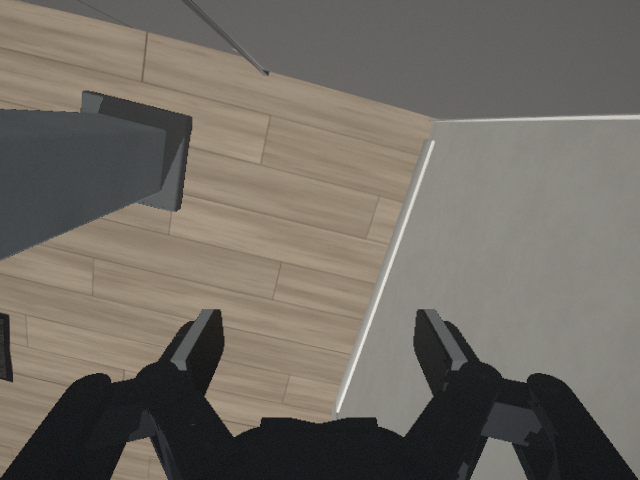

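The crop shows clean corners for the block, the file and the row's red end cover. The wrist camera sees only floor. Next I'll fit the poses.

```bash
cat > h.py <<'E'
import numpy as np, cv2
from scipy.optimize import least_squares
def proj(d,X):
    R=np.array(d["R"]);K=np.array([[d["fx"],0,d["cx"]],[0,d["fy"],d["cy"]],[0,0,1.]])
    return cv2.projectPoints(np.asarray(X,float),cv2.Rodrigues(R)[0],np.array(d["t"],float),K,np.array(d["dist_coeffs"],float))[0][:,0]
def world(p,X):
    c,s=np.cos(p[2]),np.sin(p[2]);X=np.asarray(X,float)
    return X@np.array([[c,s,0],[-s,c,0],[0,0,1]])+[p[0],p[1],0]
def fit(d,X,px,p0):
    px=np.asarray(px,float)
    s=least_squares(lambda p:(proj(d,world(p,X))-px).ravel(),p0,loss="soft_l1")
    return s.x,(proj(d,world(s.x,X))-px).round(1).tolist()
E
python3 - <<'E'
from h import *
d=dict(np.load("pics/side0.npz"))
cr=lambda a:np.array(a)/3+[235-1/3,150-1/3]
x,y=.07,.044
F=[(x,y,.2),(-x,y,.2),(-x,-y,.2),(x,-y,.2),(-x,y,0),(x,y,0),(-x,-y,0)]
print("file",*fit(d,F,cr([(291,45),(478,106),(561,66),(378,18),(450,405),(287,327),(530,355)]),[.5,-.05,0]))
x,y=.05,.0225
B=[(x,y,.091),(-x,y,.091),(-x,-y,.091),(x,-y,.091),(-x,y,.003),(-x,-y,.003),(x,y,.003)]
print("bookend",*fit(d,B,cr([(49,382),(195,447),(249,406),(101,348),(200,582),(248,545),(58,512)]),[.5,.15,0]))
print("row",*fit(d,[(-.07,0,.16),(-.07,0,0)],cr([(640,83),(616,299)]),[.5,-.2,0]))
G=lambda px,z:(lambda s:s.x)(least_squares(lambda q:(proj(d,[[q[0],q[1],z]])-px).ravel(),[.5,.1]))
print("mill",G(cr((108,283)),0),"timer",G(cr((250,232)),0), "mug base",G((197,281),0),G((177,272),0),"handle",G((212,270),.03))
from bench import r; s=r.get_state(); print(s["tcp_pos"],s["orientation"],s["grip_width"])
E
```

```text
file [0.5255582 0.0147518 0.0242567] [[-1.3, -0.8], [0.2, -1.1], [1.7, -0.6], [0.5, -2.1], [-0.0, 1.9], [-1.8, 0.3], [0.1, 0.2]]
bookend [0.49457064 0.26229265 0.14965111] [[-2.4, -1.8], [0.2, 0.4], [1.4, -0.4], [0.4, -2.7], [-0.6, 3.0], [1.4, -0.3], [-1.4, 0.6]]
row [ 0.53051411 -0.13797575 -0.03116687] [[1.2, 0.4], [-1.6, -0.3]]
mill [0.72378361 0.10506895] timer [ 0.71084524 -0.02436492] mug base [0.70882324 0.29384515] [0.76286446 0.30551913] handle [0.67926073 0.27618493]
[ 0.16252869 -0.6288738   0.1983303 ] [ 9.92023396e-01  1.26051664e-01  4.35080267e-05 -7.47400380e-04] 0.08545791205935788
```

```bash
python3 - <<'E'
from h import *
d=dict(np.load("pics/side0.npz"))
cr=lambda a:np.array(a)/3+[235-1/3,150-1/3]
# row with cover line points (free position s along the edge) 
px=cr([(640,83),(616,299),(580,285.5),(545,272.5),(580,64),(610,73.5)])
def res(q):
    X=[(-.07,0,.16),(-.07,0,0),(q[3],0,0),(q[4],0,0),(q[5],0,.16),(q[6],0,.16)]
    return (proj(d,world(q[:3],X))-px).ravel()
s=least_squares(res,[.53,-.13,0,-.03,0,-.03,-.05]);print(s.x.round(4),s.fun.round(1))
for g in(.085,.0925,.1): print(g,proj(d,[(.462,-.029-g,0),(.462,-.029-g,.16)]),px[:2])
E
```

```text
[ 0.5305 -0.1349  0.0194 -0.0441 -0.0147 -0.0212 -0.0445] [ 1.4  0.3 -1.5 -0.4  0.  -0.1  0.1 -0.4 -0.1  0.5 -0.1  0.2]
0.085 [[432.21134828 252.36096605]
 [442.71899952 180.2214906 ]] [[448.         177.33333333]
 [440.         249.33333333]]
0.0925 [[434.15610002 251.11040055]
 [444.76299054 179.27885619]] [[448.         177.33333333]
 [440.         249.33333333]]
0.1 [[436.08002118 249.87285727]
 [446.78287222 178.3473456 ]] [[448.         177.33333333]
 [440.         249.33333333]]
```

Request:
arm_command([
  [[0,0,40,0,0,0,1],[0,0,80,0,0,0,1],[0,0,120,0,0,0.1,1],[17,37,120,0,0,0.2,1],[34,74,120,0,0,0.3,1],[51,110,120,0,0,0.4,1],[68,147,120,0,0,0.5,1],[85,184,120,0,0,0.6,1],[102,220,120,0,0,0.7,1],[119,257,120,0,0,0.8,1]],
])

```text
t: 0.98
tcp_pos: [0.2819, -0.3704, 0.3188]
orientation: [0.864, 0.504, 0.0, -0.0]
ft_force: [1.1, 0.0, -0.1]
grip_width: 0.0855
finger_force: 0.0
```

Request:
arm_command([
  [[17,37,0,0,0,0.1,1],[34,74,0,0,0,0.2,1],[51,110,0,0,0,0.3,1],[68,147,0,0,0,0.4,1],[85,184,0,0,0,0.5,1],[102,220,0,0,0,0.54,1],[119,257,0,0,0,0.54,1],[136,294,0,0,0,0.54,1],[153,331,0,0,0,0.54,1],[170,366,0,0,0,0.54,1]],
])

```text
t: 1.82
tcp_pos: [0.4518, -0.004, 0.3192]
orientation: [0.699, 0.715, 0.0, 0.0]
ft_force: [0.9, -1.9, 0.4]
grip_width: 0.0854
finger_force: 0.0
```

Request:
arm_command([
  [[22,36,0,0,0,0,0.3],[44,72,0,0,0,0,0.3],[66,108,0,0,0,0,0.3],[74,122,0,0,0,0,0.3],[74,122,-40,0,0,0,0.3],[74,122,-80,0,0,0,0.3],[74,122,-115,0,0,0,0.3],[74,122,-137,0,0,0,0.3],[74,122,-137,0,0,0,0.3]],
])

```text
t: 2.57
tcp_pos: [0.5213, 0.1157, 0.1756]
orientation: [0.699, 0.715, -0.004, -0.004]
ft_force: [-0.2, 0.9, -0.2]
grip_width: 0.0555
finger_force: 0.0
```

Request:
arm_command([
  [[0,-8,0,0,0,0,0.3],[0,-16,0,0,0,0,0.3],[0,-24,0,0,0,0,0.3],[0,-32,0,0,0,0,0.3],[0,-38,0,0,0,0,0.3],[0,-43,0,0,0,0,0.3],[0,-48,0,0,0,0,0.3],[0,-53,0,0,0,0,0.3],[0,-58,0,0,0,0,0.3],[0,-63,0,0,0,0,0.3]],
])

```text
t: 3.4
tcp_pos: [0.5255, 0.0522, 0.1821]
orientation: [0.699, 0.715, -0.0, -0.0]
ft_force: [0.3, -1.0, 0.3]
grip_width: 0.0553
finger_force: 0.0
```

```bash
cat > snap.py <<'E'
import sys,cv2,numpy as np
from bench import r,optics
n,x0,x1,y0,y1,k=sys.argv[1],*map(int,sys.argv[2:7])
d=optics.get_image("side");np.savez(f"pics/{n}.npz",**d)
cv2.imwrite(f"pics/{n}.png",cv2.convertScaleAbs(cv2.resize(d["frame"][y0:y1,x0:x1,::-1],None,fx=k,fy=k,interpolation=cv2.INTER_CUBIC),alpha=1.5,beta=10))
s=r.get_state();print(s["t"],s["tcp_pos"],s["ft_force"])
E
python3 snap.py p1 235 480 130 330 3
```

```text
3.45 [0.52558741 0.05155188 0.18214249] [-0.37703699 -0.11523507  0.23352159]
```

View pics/p1.png

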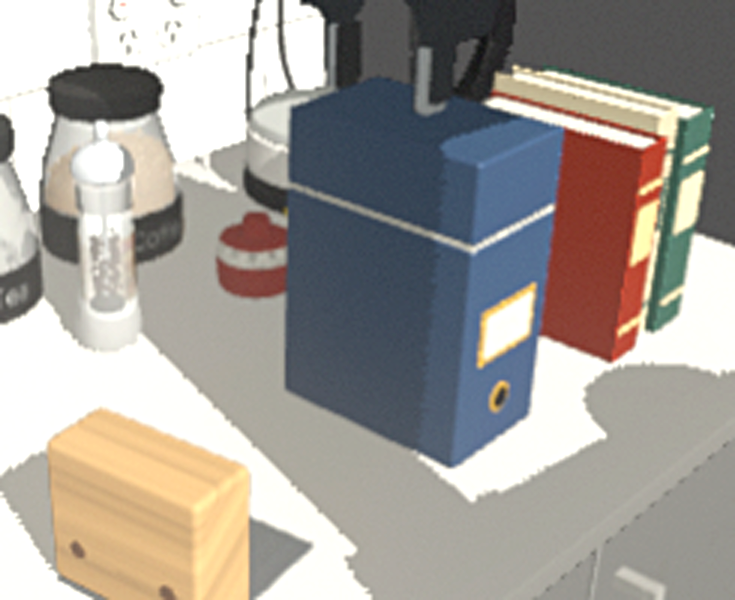

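```bash
python3 - <<'E'
from h import *
d=dict(np.load("pics/p1.npz")); d0=dict(np.load("pics/side0.npz"))
print(d["t"]-d0["t"],abs(d["R"]-d0["R"]).max())
for X in [(.4975,.0516,.187),(.5535,.0516,.187),(.4975,-.08,.187),(.4975,.0516,.25)]:
    print(X,(proj(d,[X])[0]-[235,130])*3)
print(((proj(d,world([.5256,.0148,.0243],[(0,.044,.2),(.07,.044,.2),(-.07,.044,.2),(-.07,-.044,.2),(.07,-.044,.2)]))-[235,130])*3).round())
E
```

```text
[0. 0. 0.] 0.0
(0.4975, 0.0516, 0.187) [420.02193709 160.69323352]
(0.5535, 0.0516, 0.187) [345.99913142 135.65972229]
(0.4975, -0.08, 0.187) [551.31634756 108.7164812 ]
(0.4975, 0.0516, 0.25) [427.42861389  52.23293308]
[[376. 130.]
 [286. 102.]
 [477. 162.]
 [565. 123.]
 [378.  71.]]
```

The picture shows both fingertips ending over the file's top face (crop 430,110 and 345,85), not in front of it. The expected position was around (420,160), so something is off in height or range. I'll check with the wrist view and a calibration fit.

```bash
python3 - <<'E'
from h import *
from bench import r,optics
w=optics.get_image("wrist");np.savez("pics/w1.npz",**w);cv2.imwrite("pics/w1.png",cv2.convertScaleAbs(w["frame"][:,:,::-1],alpha=1.4,beta=10))
print("wrist cam",(-np.array(w["R"]).T@w["t"]).round(3),np.array(w["R"])[2].round(2),w["fx"])
s=r.get_state();print(s["tcp_pos"],s["orientation"])
d=dict(np.load("pics/side0.npz"))
cr=lambda a:np.array(a)/3+[235-1/3,150-1/3]
x,y=.07,.044
F=np.array([(x,y,.2),(-x,y,.2),(-x,-y,.2),(x,-y,.2),(-x,y,0),(x,y,0),(-x,-y,0)])
px=cr([(291,45),(478,106),(561,66),(378,18),(450,405),(287,327),(530,355)])
f=lambda p:(proj(d,world(p,F)+[0,0,p[3]])-px).ravel()
q=least_squares(f,[.52,.01,0,0]);print(q.x.round(4),q.fun.round(1))
print(d["fy"],d["cy"])
E
```

```text
wrist cam [0.524 0.136 0.358] [ 0.01 -0.33 -0.95] 338.50243671123974
[0.52556469 0.05205632 0.18210396] [ 6.99556925e-01  7.14576870e-01 -6.71323020e-05 -3.76221616e-05]
[ 0.5356  0.0011  0.0304 -0.0083] [-0.2  0.7  0.1 -0.1  0.7  0.6  0.6 -0.6  0.1  0.4 -0.8 -0.3 -0.6 -0.9]
439.8607695967118 237.92991953421915
```

View pics/w1.png

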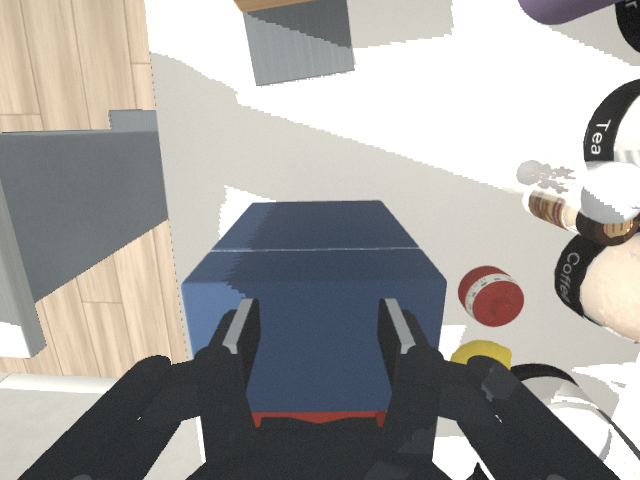

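The wrist view shows the fingers standing above the file's top. Its near top edge runs from (186,281) to (445,281), the bottom edge from (255,201) to (378,201), and the plate's free end from (257,85) to (354,71). I'll refit with this camera.

```bash
python3 - <<'E'
from h import *
w=dict(np.load("pics/w1.npz"));d=dict(np.load("pics/side0.npz"))
F=np.array([(-.07,.044,.2),(.07,.044,.2),(-.07,.044,0),(.07,.044,0)])
px=np.array([(186,283),(445,283),(255,201),(378,201)])
for free in(0,1):
    f=lambda p:(proj(w,world(p,F)+[0,0,free*p[3]])-px).ravel()
    q=least_squares(f,[.52,.01,0,0]);print("wrist file",q.x.round(4),q.fun.round(1))
P=np.array([(-.048,-.0845,.003),(.048,-.0845,.003)])
q=least_squares(lambda p:(proj(w,world(p,P))-[(257,85),(354,71)]).ravel(),[.5,.2,.1]);print("bookend via plate",q.x.round(4),q.fun.round(1))
print("tips in wrist",proj(w,[(.4975,.052,.187),(.5535,.052,.187)]).round(), "obs ~ (250,300),(386,300)")
cr=lambda a:np.array(a)/3+[235-1/3,150-1/3]
x,y=.05,.0225
B=np.array([(x,y,.091),(-x,y,.091),(-x,-y,.091),(x,-y,.091),(-x,y,.003),(-x,-y,.003),(x,y,.003)])
px2=cr([(49,380),(195,446),(250,405),(101,347),(200,583),(248,547),(57,514)])
q=least_squares(lambda p:(proj(d,world(p,B)+[0,0,p[3]])-px2).ravel(),[.5,.2,.1,0]);print("bookend side z-free",q.x.round(4),q.fun.round(1))
E
```

```text
wrist file [0.5241 0.0142 0.0235 0.    ] [-5.7  0.7  4.9  0.6 -2.8  0.5  4.3  0.4]
wrist file [ 0.5241  0.0116  0.0233 -0.007 ] [-0.2 -0.7 -0.5 -0.7 -1.6  1.5  2.9  1.4]
bookend via plate [0.4962 0.2627 0.1524] [-1.   0.2  1.  -0.1]
tips in wrist [[269. 283.]
 [369. 285.]] obs ~ (250,300),(386,300)
bookend side z-free [ 0.5115  0.248   0.1652 -0.0169] [-0.9  0.5  0.3  0.9  0.   0.5  0.7 -0.6 -0.5  0.9  0.4 -2.2  0.1 -0.3]
```

Request:
arm_command([
  [[0,35,0,0,0,0,0.3],[0,65,0,0,0,0,0.3],[0,65,-20,0,0,0,0.3],[0,65,-35,0,0,0,0.3],[0,65,-35,0,0,0,0.3],[0,55,-35,0,0,0,0.3],[0,45,-35,0,0,0,0.3],[0,35,-35,0,0,0,0.3],[0,27,-35,0,0,0,0.3],[0,22,-35,0,0,0,0.3]],
])

```text
t: 4.33
tcp_pos: [0.5262, 0.0729, 0.1481]
orientation: [0.7, 0.714, 0.0, 0.001]
ft_force: [0.4, -0.5, 1.0]
grip_width: 0.0552
finger_force: 0.0
```

Request:
arm_command([
  [[0,-3,0,0,0,0,0.3],[0,-6,0,0,0,0,0.3],[0,-9,0,0,0,0,0.3],[0,-12,0,0,0,0,0.3],[0,-15,0,0,0,0,0.3]],
])

```text
t: 4.75
tcp_pos: [0.5257, 0.0597, 0.1474]
orientation: [0.699, 0.715, 0.0, 0.0]
ft_force: [1.0, 2.0, 1.2]
grip_width: 0.0555
finger_force: 1.0
```

Request:
arm_command([
  [[0,-4,0,0,0,0,0.3],[0,-8,0,0,0,0,0.3],[0,-12,0,0,0,0,0.3],[0,-16,0,0,0,0,0.3],[0,-20,0,0,0,0,0.3]],
])

```text
t: 5.17
tcp_pos: [0.5255, 0.0392, 0.1471]
orientation: [0.699, 0.715, -0.0, -0.0]
ft_force: [0.2, 1.7, 1.5]
grip_width: 0.0556
finger_force: 0.7
```

```bash
python3 snap.py p2 235 480 130 330 3
```

```text
5.2167 [0.52553601 0.0385099  0.14708316] [ 0.87014479  0.86553102 -0.88774488]
```

View pics/p2.png

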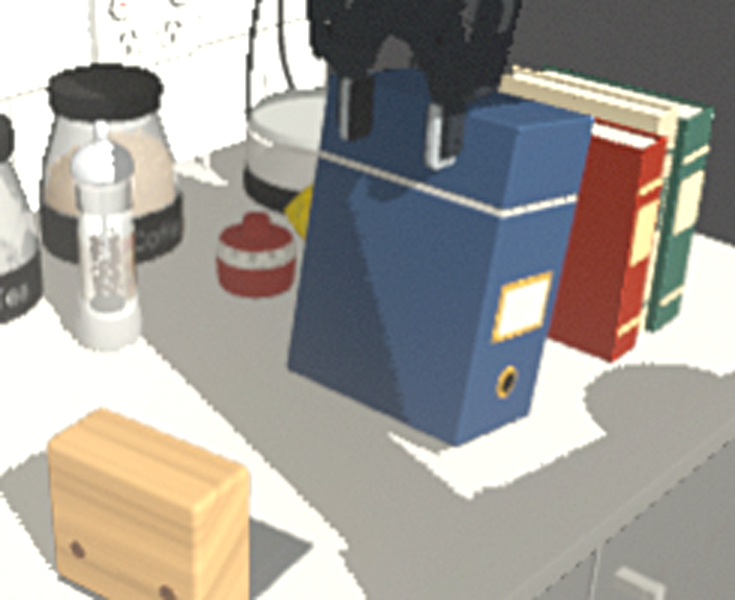

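The file tips cleanly: it's at about 10°, with its foot still at (530,415). I'll continue past balance.

Request:
arm_command([
  [[0,-4,0,0,0,0,0.3],[0,-8,0,0,0,0,0.3],[0,-12,0,0,0,0,0.3],[0,-16,0,0,0,0,0.3],[0,-20,0,0,0,0,0.3],[0,-24,0,0,0,0,0.3],[0,-28,0,0,0,0,0.3],[0,-31,0,0,0,0,0.3],[0,-34,0,0,0,0,0.3],[0,-37,0,0,0,0,0.3]],
])

```text
t: 6.05
tcp_pos: [0.5255, 0.0023, 0.1471]
orientation: [0.699, 0.715, -0.0, -0.0]
ft_force: [-0.6, -0.2, -0.1]
grip_width: 0.0555
finger_force: 0.1
```

Request:
arm_command([
  [[0,-2,0,0,0,0,0.3],[0,-4,0,0,0,0,0.3],[0,-6,0,0,0,0,0.3],[0,-8,0,0,0,0,0.3],[0,-10,0,0,0,0,0.3],[0,-12,0,0,0,0,0.3],[0,-12,0,0,0,0,0.3]],
])

```text
t: 6.63
tcp_pos: [0.5256, -0.0097, 0.1472]
orientation: [0.699, 0.715, -0.0, 0.0]
ft_force: [0.1, -0.4, 0.1]
grip_width: 0.0559
finger_force: 0.0
```

Request:
arm_command([
  [[0,40,0,0,0,0,1],[0,80,10,0,0,0,1],[0,120,20,0,0,-0.12,1],[-5,160,30,0,0,-0.24,1],[-15,200,30,0,0,-0.36,1],[-20,235,30,0,0,-0.48,1],[-25,262,30,0,0,-0.6,1],[-30,272,30,0,0,-0.72,1],[-30,272,30,0,0,-0.84,1],[-30,272,30,0,0,-0.96,1]],
])

```text
t: 7.47
tcp_pos: [0.495, 0.2639, 0.1771]
orientation: [0.949, 0.315, -0.0, -0.0]
ft_force: [0.3, -0.5, -0.4]
grip_width: 0.0857
finger_force: 0.0
```

Request:
arm_command([
  [[0,0,0,0,0,-0.12,1],[0,0,0,0,0,-0.24,1],[0,0,0,0,0,-0.36,1],[0,0,0,0,0,-0.48,1],[0,0,0,0,0,-0.485,1],[0,0,0,0,0,-0.485,1]],
])

```text
t: 7.97
tcp_pos: [0.4955, 0.2627, 0.1771]
orientation: [0.997, 0.081, -0.0, -0.0]
ft_force: [-0.1, -0.6, -0.2]
grip_width: 0.0852
finger_force: 0.0
```

```bash
python3 - <<'E'
from h import *
from bench import r,optics
w=optics.get_image("wrist");np.savez("pics/w2.npz",**w)
d=optics.get_image("side");np.savez("pics/p3.npz",**d)
a=cv2.resize(d["frame"][130:330,235:480],None,fx=2.2,fy=2.2,interpolation=cv2.INTER_CUBIC)
b=cv2.resize(w["frame"],(0,0),fx=.4,fy=.4); 
c=np.zeros((440+192,539,3),np.uint8);c[:440,:539]=a;c[440:,:256]=b
cv2.imwrite("pics/m3.png",cv2.convertScaleAbs(cv2.resize(c[:,:,::-1],None,fx=.94,fy=.94),alpha=1.5,beta=10))
s=r.get_state();print(s["t"],s["tcp_pos"],s["orientation"],s["joints"])
E
```

```text
8.0667 [0.49555483 0.26266453 0.17716281] [ 9.96703723e-01  8.11276059e-02 -2.79687310e-05 -2.87705658e-06] [2.85246238e-01 5.87531533e-02 1.80780469e+00 1.77385520e-05
 1.27508843e+00 1.69360367e+00]
```

View pics/m3.png

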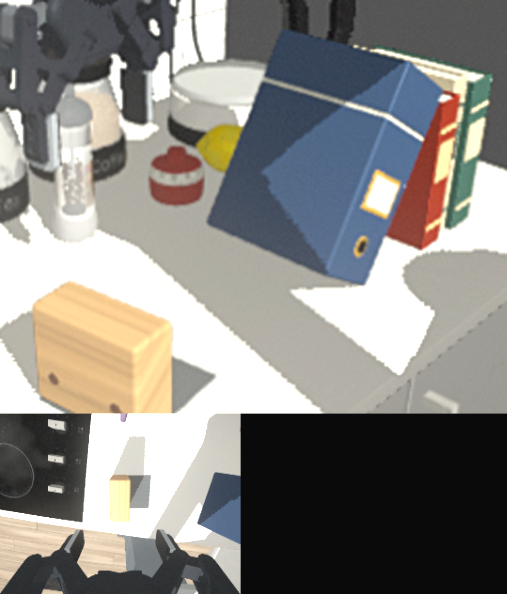

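The file now leans on the row by itself, with its foot corner at (365,283) in the mosaic. The gripper straddles the block laterally. A quick numeric check of the block pose, and of the file's near edge.

```bash
python3 - <<'E'
from h import *
w=dict(np.load("pics/w2.npz"));d=dict(np.load("pics/p3.npz"))
x,y=.05,.0225
print("block pred",proj(w,world([.4956,.2627,.15],[(x,y,.091),(-x,y,.091),(-x,-y,.091),(x,-y,.091)])).round().tolist())
f=w["frame"].astype(int); m=(f[:,:,0]-f[:,:,2]>50).astype(np.uint8); m[330:]=0
n,l,st,c=cv2.connectedComponentsWithStats(m); 
for i in range(1,n):
    if st[i,4]>800:
        print(st[i],c[i].round(), cv2.minAreaRect(np.argwhere(l==i)[:,::-1].astype(np.float32)))
# leaning file: pose x,yaw, pivot y, tilt  (mosaic px)
k=2.2*.94
px=np.array([(222.7,0)])*0
obs=np.array([(208,222),(328,273),(365,284),(283,30),(409,66),(441,97)])/k+[235,130]
L=[(.07,.088,0),(-.07,.088,0),(-.07,0,0),(.07,.088,.2),(-.07,.088,.2),(-.07,0,.2)]
def tilt(p):
    X=np.array(L);c,s=np.cos(p[3]),np.sin(p[3])
    Y=np.c_[X[:,0],c*X[:,1]-s*X[:,2],s*X[:,1]+c*X[:,2]];return world(p,Y)
for free in(0,1):
    q=least_squares(lambda p:(proj(d,tilt(p)+[0,0,free*p[4]])-obs).ravel(),[.525,-.03,.02,.5,0]);print(q.x.round(4),q.fun.round(1)); print(tilt(q.x)[:3].round(3).tolist())
E
```

```text
block pred [[290.0, 171.0], [291.0, 289.0], [344.0, 289.0], [349.0, 172.0]]
[ 290  175   57  114 6072] [318. 231.] ((318.0, 231.5), (113.0, 56.0), 90.0)
[ 0.5238 -0.0215  0.0731  0.5992  0.    ] [-2.8  0.2 -0.3  0.3 -0.2  2.2 -0.8 -1.2  2.5 -3.3  1.5 -2.3]
[[0.588, 0.056, 0.05], [0.449, 0.046, 0.05], [0.454, -0.027, 0.0]]
[ 0.5399 -0.0484  0.0576  0.5735 -0.0145] [-0.   0.1 -0.5 -0.4 -0.2  0.4  0.1  1.6  0.5 -0.5  0.1 -1.2]
[[0.606, 0.029, 0.048], [0.466, 0.021, 0.048], [0.47, -0.052, 0.0]]
```

Request:
arm_command([
  [[0,0,-40,0,0,0,1],[0,0,-80,0,0,0,1],[0,0,-115,0,0,0,1],[0,0,-142,0,0,0,1],[0,0,-142,0,0,0,1],[0,0,-142,0,0,0,-0.4],[0,0,-142,0,0,0,-0.4],[0,0,-142,0,0,0,-0.4],[0,0,-142,0,0,0,-0.4]],
], newtons=35)

```text
t: 8.82
tcp_pos: [0.4978, 0.2632, 0.0381]
orientation: [0.997, 0.08, 0.003, -0.0]
ft_force: [0.0, -0.3, 2.1]
grip_width: 0.0445
finger_force: 36.8
```

Request:
arm_command([
  [[0,0,6,0,0,0,-0.4],[6,-15,6,0,0,-0.04,-0.4],[15,-35,6,0,0,-0.08,-0.4],[24,-60,6,0,0,-0.125,-0.4],[29,-85,6,0,0,-0.125,-0.4],[29,-105,6,0,0,-0.125,-0.4],[29,-120,6,0,0,-0.125,-0.4],[29,-133,6,0,0,-0.125,-0.4],[29,-143,6,0,0,-0.125,-0.4],[29,-143,6,0,0,-0.125,-0.4]],
])

```text
t: 9.65
tcp_pos: [0.5245, 0.1183, 0.0414]
orientation: [1.0, 0.017, 0.0, 0.0]
ft_force: [0.5, 0.0, -4.4]
grip_width: 0.0443
finger_force: 37.0
```

Request:
arm_command([
  [[0,0,-3,0,0,0,-0.4],[0,0,-5,0,0,0,-0.4],[0,0,-6,0,0,0,-0.4],[0,0,-6,0,0,0,-0.4]],
])

```text
t: 9.98
tcp_pos: [0.5256, 0.12, 0.0382]
orientation: [1.0, 0.018, 0.0, 0.001]
ft_force: [-8.8, -4.5, 16.3]
grip_width: 0.0442
finger_force: 39.5
```

```bash
python3 snap.py p4 235 480 130 330 3
```

```text
10.0333 [0.5256122  0.12001858 0.03815905] [-9.68327644 -4.5576794  16.17551933]
```

View pics/p4.png

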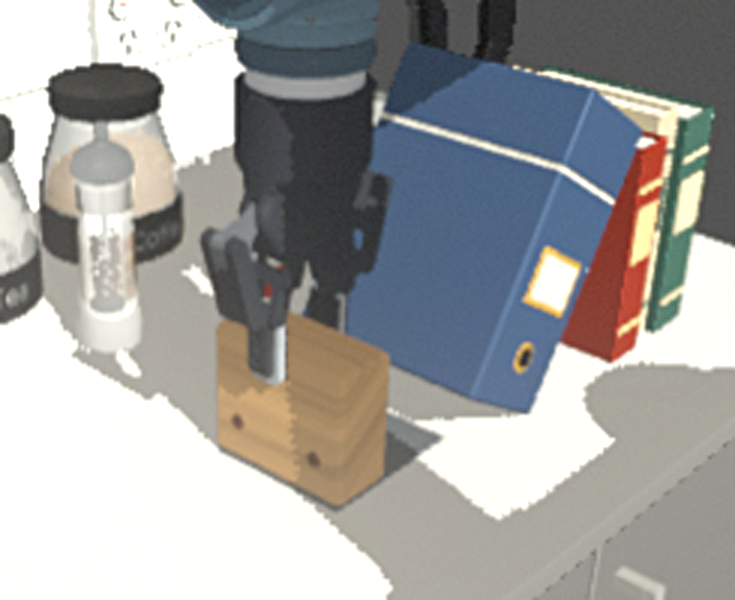

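The plate's free end (438,437) is level on the worktop, just at the raised near edge (472,395), and aligned. I'll release it a little and go behind the block to push.

Request:
arm_command([
  [[0,0,2,0,0,0,-0.4],[0,0,3,0,0,0,0.3],[0,0,3,0,0,0,0.3],[0,0,3,0,0,0,0.3],[0,0,30,0,0,0,0.3],[0,0,65,0,0,0,0.3],[0,20,95,0,0,0,0.3],[0,50,95,0,0,0.12,0.3],[0,80,95,0,0,0.24,0.3],[0,100,95,0,0,0.36,0.3]],
])

```text
t: 10.87
tcp_pos: [0.5249, 0.2219, 0.1312]
orientation: [0.98, 0.2, 0.001, -0.0]
ft_force: [0.9, -0.7, -0.3]
grip_width: 0.0553
finger_force: 0.0
```

Request:
arm_command([
  [[0,0,0,0,0,0.12,0.3],[0,0,0,0,0,0.24,0.3],[0,0,0,0,0,0.36,0.3],[0,0,0,0,0,0.48,0.3],[0,0,0,0,0,0.6,0.3],[0,0,0,0,0,0.72,0.3],[0,0,0,0,0,0.84,0.3],[0,0,0,0,0,0.96,0.3],[0,0,0,0,0,1.08,0.3],[0,0,-30,0,0,1.2,0.3]],
])

```text
t: 11.7
tcp_pos: [0.5295, 0.221, 0.1059]
orientation: [0.696, 0.718, 0.005, 0.004]
ft_force: [0.8, 0.7, 1.3]
grip_width: 0.0553
finger_force: 0.0
```

```bash
python3 - <<'E'
from h import *
from bench import r,optics
w=optics.get_image("wrist");np.savez("pics/w3.npz",**w)
s=r.get_state();print(s["t"],s["tcp_pos"],s["orientation"])
f=w["frame"].astype(int); m=(f[:,:,0]-f[:,:,2]>45).astype(np.uint8); m[430:]=0
n,l,st,c=cv2.connectedComponentsWithStats(m)
for i in range(1,n):
    if st[i,4]>800: print(st[i],c[i].round(), cv2.boxPoints(cv2.minAreaRect(np.argwhere(l==i)[:,::-1].astype(np.float32))).round().tolist())
x,y=.05,.0225
print("block pred",proj(w,world([.525,.119,.03],[(x,y,.091),(-x,y,.091),(-x,-y,.091),(x,-y,.091)])).round().tolist())
E
```

```text
11.75 [0.52303295 0.21944931 0.09613103] [ 0.69503616  0.71897293 -0.00133583 -0.00094111]
[ 251  370  120   29 2039] [325. 381.] [[251.0, 398.0], [251.0, 370.0], [370.0, 370.0], [370.0, 398.0]]
block pred [[380.0, 375.0], [236.0, 375.0], [241.0, 424.0], [376.0, 423.0]]
```

Request:
arm_command([
  [[0,0,-30,0,0,0,0.3],[0,0,-58,0,0,0,0.3],[0,-25,-60,0,0,0,0.3],[0,-45,-60,0,0,0,0.3],[0,-55,-60,0,0,0,0.3],[0,-62,-60,0,0,0,0.3],[0,-67,-60,0,0,0,0.3],[0,-72,-60,0,0,0,0.3],[0,-76,-60,0,0,0,0.3],[0,-80,-60,0,0,0,0.3]],
])

```text
t: 12.58
tcp_pos: [0.5249, 0.1401, 0.0407]
orientation: [0.698, 0.716, 0.001, 0.0]
ft_force: [-0.2, 2.7, 0.9]
grip_width: 0.0554
finger_force: 1.3
```

Request:
arm_command([
  [[0,-4,0,0,0,0,0.3],[0,-8,0,0,0,0,0.3],[0,-12,0,0,0,0,0.3],[0,-16,0,0,0,0,0.3],[0,-20,0,0,0,0,0.3],[0,-24,0,0,0,0,0.3],[0,-27,0,0,0,0,0.3],[0,-30,0,0,0,0,0.3]],
])

```text
t: 13.25
tcp_pos: [0.5245, 0.1093, 0.0402]
orientation: [0.699, 0.716, -0.0, -0.0]
ft_force: [0.3, 3.0, 1.6]
grip_width: 0.0553
finger_force: 1.5
```

Request:
arm_command([
  [[0,-3,0,0,0,0,0.3],[0,-6,0,0,0,0,0.3],[0,-9,0,0,0,0,0.3],[0,-12,0,0,0,0,0.3],[0,-15,0,0,0,0,0.3],[0,-18,0,0,0,0,0.3]],
])

```text
t: 13.75
tcp_pos: [0.5244, 0.0927, 0.0402]
orientation: [0.698, 0.716, 0.001, -0.001]
ft_force: [-1.2, 9.4, 2.1]
grip_width: 0.0554
finger_force: 4.2
```

Request:
arm_command([
  [[0,-3,0,0,0,0,0.3],[0,-6,0,0,0,0,0.3],[0,-9,0,0,0,0,0.3],[0,-12,0,0,0,0,0.3]],
])

```text
t: 14.08
tcp_pos: [0.5244, 0.0806, 0.0402]
orientation: [0.698, 0.716, 0.001, -0.001]
ft_force: [-0.7, 7.9, 2.8]
grip_width: 0.0556
finger_force: 4.0
```

Request:
arm_command([
  [[0,-3,0,0,0,0,0.3],[0,-6,0,0,0,0,0.3],[0,-9,0,0,0,0,0.3],[0,-12,0,0,0,0,0.3]],
])

```text
t: 14.42
tcp_pos: [0.5244, 0.0685, 0.0402]
orientation: [0.698, 0.716, 0.001, -0.001]
ft_force: [0.2, 8.1, 2.4]
grip_width: 0.0556
finger_force: 3.8
```

Request:
arm_command([
  [[0,-3,0,0,0,0,0.3],[0,-6,0,0,0,0,0.3],[0,-9,0,0,0,0,0.3],[0,-12,0,0,0,0,0.3]],
])

```text
t: 14.75
tcp_pos: [0.5244, 0.0564, 0.0402]
orientation: [0.699, 0.716, 0.001, -0.001]
ft_force: [-0.4, 7.4, 3.2]
grip_width: 0.0553
finger_force: 3.4
```

Steady at about 8 N, so the file's foot is sliding in. Continuing.

Request:
arm_command([
  [[0,-3,0,0,0,0,0.3],[0,-6,0,0,0,0,0.3],[0,-9,0,0,0,0,0.3],[0,-12,0,0,0,0,0.3]],
])

```text
t: 15.08
tcp_pos: [0.5244, 0.0442, 0.0402]
orientation: [0.698, 0.716, 0.0, -0.001]
ft_force: [0.2, 5.6, 4.0]
grip_width: 0.0553
finger_force: 2.9
```

Request:
arm_command([
  [[0,-3,0,0,0,0,0.3],[0,-6,0,0,0,0,0.3],[0,-9,0,0,0,0,0.3],[0,-12,0,0,0,0,0.3]],
])

```text
t: 15.42
tcp_pos: [0.5243, 0.0323, 0.0402]
orientation: [0.699, 0.716, 0.0, -0.001]
ft_force: [0.2, 5.5, 2.5]
grip_width: 0.0559
finger_force: 2.8
```

```bash
python3 snap.py p5 235 480 130 330 3
```

```text
15.4667 [0.52437663 0.03173824 0.04017507] [0.57107698 5.47948471 2.32955996]
```

View pics/p5.png

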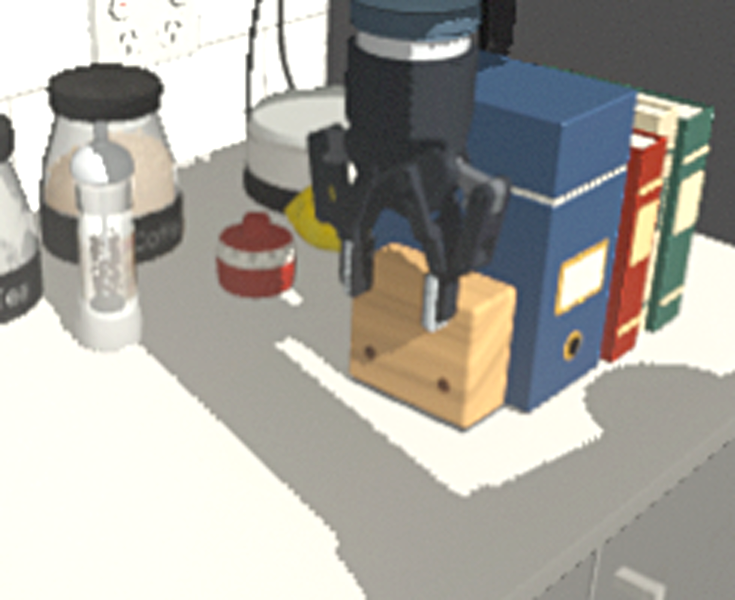

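The file stands upright on the plate against the block, with only a small gap to the row left (around x≈605–635). I'll push until the force rises.

Request:
arm_command([
  [[0,-2,0,0,0,0,0.3],[0,-4,0,0,0,0,0.3],[0,-6,0,0,0,0,0.3]],
])

```text
t: 15.72
tcp_pos: [0.5243, 0.0263, 0.0402]
orientation: [0.699, 0.716, 0.0, -0.001]
ft_force: [0.3, 6.0, 2.2]
grip_width: 0.0555
finger_force: 3.3
```

Request:
arm_command([
  [[0,-2,0,0,0,0,0.3],[0,-4,0,0,0,0,0.3]],
])

```text
t: 15.88
tcp_pos: [0.5243, 0.0223, 0.0402]
orientation: [0.699, 0.716, 0.0, -0.001]
ft_force: [-0.4, 6.5, 3.3]
grip_width: 0.0557
finger_force: 3.3
```

Request:
arm_command([
  [[0,-2,0,0,0,0,0.3],[0,-4,0,0,0,0,0.3]],
])

```text
t: 16.05
tcp_pos: [0.5241, 0.0194, 0.0402]
orientation: [0.699, 0.715, 0.001, -0.002]
ft_force: [-0.7, 17.5, 6.1]
grip_width: 0.0556
finger_force: 8.8
```

Request:
arm_command([
  [[0,-1,0,0,0,0,0.3],[0,-1,0,0,0,0,0.3]],
])

```text
t: 16.22
tcp_pos: [0.524, 0.0194, 0.0402]
orientation: [0.698, 0.716, 0.002, -0.002]
ft_force: [-0.6, 14.6, 6.0]
grip_width: 0.0559
finger_force: 7.6
```

Request:
arm_command([
  [[0,-1,0,0,0,0,0.3],[0,-2,0,0,0,0,0.3],[0,-2,0,0,0,0,0.3]],
])

```text
t: 16.47
tcp_pos: [0.5236, 0.0192, 0.0402]
orientation: [0.698, 0.716, 0.002, -0.004]
ft_force: [-2.5, 23.0, 7.5]
grip_width: 0.0556
finger_force: 11.4
```

Solid stop. I'll back off smoothly, rise clear and check numerically.

Request:
arm_command([
  [[0,5,0,0,0,0,0.3],[0,15,0,0,0,0,0.3],[0,40,0,0,0,0,0.3],[0,75,0,0,0,0,0.3],[0,110,20,0,0,0,0.3],[0,145,50,0,0,0,0.3],[0,160,90,0,0,0,0.3],[0,160,120,0,0,0,0.3],[0,160,120,0,0,0,0.3],[0,160,120,0,0,0,0.3]],
])

```text
t: 17.3
tcp_pos: [0.5261, 0.1749, 0.1626]
orientation: [0.698, 0.716, 0.002, 0.002]
ft_force: [0.7, 0.3, -0.3]
grip_width: 0.0552
finger_force: 0.0
```

```bash
python3 - <<'E'
from h import *
from bench import r,optics
d=optics.get_image("side");p=dict(np.load("pics/p5.npz"));d0=dict(np.load("pics/side0.npz"))
s=r.get_state();print(s["t"],s["tcp_pos"],s["ft_force"])
f=d["frame"].astype(int)
B=(f[:,:,2]-f[:,:,0]>20)&(f[:,:,2]>50); B[:,:330]=0;B[:,480:]=0
# file's -x/-y vertical edge vs the row cover: scan rows for blue's last column and red's first column
R=(f[:,:,0]-f[:,:,2]>50)&(f[:,:,0]>60)
for y in range(180,250,8):
    b=np.where(B[y,340:465])[0];q=np.where(R[y,430:470])[0]
    print(y,"blue",b.min()+340 if len(b) else None,b.max()+340 if len(b) else None,"red from",q.min()+430 if len(q) else None)
# wood block bounds
W=((f[:,:,0]-f[:,:,2]>45)&(f[:,:,1]-f[:,:,2]>20)).astype(np.uint8);W[:200]=0
n,l,st,c=cv2.connectedComponentsWithStats(W);i=1+st[1:,4].argmax();print("block",st[i],c[i])
print("pred block",proj(d,world([.525,-.018,.02],[(.05,.0225,.091),(-.05,.0225,.091),(-.05,-.0225,.091),(-.05,.0225,.003)])).round(1).tolist())
for nm,(x0,x1,y0,y1) in dict(mug=(160,222,215,285),mill=(255,285,165,250),timer=(303,329,200,230)).items():
    a=cv2.cvtColor(d0["frame"][y0:y1,x0:x1],cv2.COLOR_RGB2GRAY);g=cv2.cvtColor(d["frame"],cv2.COLOR_RGB2GRAY)
    m=cv2.matchTemplate(g[y0-10:y1+10,x0-10:x1+10],a,cv2.TM_CCOEFF_NORMED);print(nm,cv2.minMaxLoc(m)[1::2])
E
```

```text
17.35 [0.52463521 0.17444339 0.16027175] [-0.98252792 -0.11965101 -0.8848991 ]
180 blue 387 464 red from 449
188 blue 378 446 red from 448
196 blue 364 445 red from 446
204 blue 364 443 red from 445
212 blue 383 442 red from 433
220 blue 405 441 red from 439
228 blue 412 440 red from 430
236 blue 411 439 red from 441
244 blue 410 437 red from 439
block [ 356  209   55   61 2439] [383.01476015 238.18491185]
pred block [[356.0, 213.0], [397.8, 229.4], [411.5, 221.8], [393.6, 270.0]]
mug (0.99954754114151, (10, 10))
mill (0.8060225248336792, (10, 10))
timer (0.8009809255599976, (10, 10))
```

The file's edge runs parallel to the row's cover and touches it along the visible height. The block sits against the file where predicted, and the bystanders match their original positions.

```bash
python3 -c "
from bench import r
print(r.close_job())"
```

```text
the job is handed in; nothing more can be done
None
```

The job is handed in at about 17 s: the file stands upright on the bookend's plate, snug between the row and the block, and the mug, mill and timer did not move; the final fit was checked by push force and image measurements, because my 10 picture views were used up.

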